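Roll the green bake timer to its three-dot face

TASK

Set the green six-sided bake timer for the cake: roll it along the grey mat, one flat at a time, until its yellow three-dot face lies on top, and leave it lying flat there. Do not pick it up off the mat, keep it close to where it lay, and leave the white timer and the jar where they are.

Things in the scene. Friction and masses are not known exactly. Their poses are not given: they have to be found in the camera images.
- green_timer: green hexagonal bar, 130 mm long, 50 mm across flats, 58 across corners, 0.15 to 0.3 kg, lying on a flat on the mat. Origin: middle of the bar; x along it; z straight out of the yellow three-dot face. Faces in turn: 3 dots (yellow), 2, 1, plain black, 5, 4. Starts with the one-dot face up: the yellow one is on the low slope past the two-dot face, so roll two flats towards the black side
- white_timer: white timer of the same shape, size and marking (yellow three-dot face too), lying on the same mat; a bystander. Origin and axes as on the green timer
- mat: grey grippy silicone mat fixed on the board, 340 x 700 mm (x, y), 3 mm thick, top at z = 0.003; origin at the centre of its underside. A timer pushed only level at its side corner (25 mm above the mat) slides; pushed and raised together, at 45 degrees by an upright fingertip pressing there, it tips over its far lower edge and drops on the next flat after some 18 mm; each flat carries it 29 mm
- jar: closed amber glass jar with a copper cap, 64 mm across, 110 mm tall, standing beyond the mat; a bystander. Origin at the centre of its underside
There are look-alikes about, which are no part of the job. Of the things like the green_timer, leave any that is purple; of the rest the smaller one is meant.

How it is judged (in metres and radians):
At the end, for the whole second after the job is handed in: The green timer lies flat and still on the mat with its yellow three-dot face on top (within 10 degrees), its middle 24 to 32 mm above the board (21 to 29 above the mat) and less than 150 mm from where it started (angle between green_timer's own z axis and vertical below 0.17 rad and height (world z) of green_timer between 0.024 and 0.032 m and distance of green_timer from where it was at the start of the episode below 0.15 m and linear speed of green_timer below 0.02 m/s and angular speed of green_timer below 0.2 rad/s); the robot touches nothing.
It fails at once if the green timer is lifted off the mat (its middle rises above z = 50 mm; rolling lifts it to 32 mm) (height (world z) of green_timer above 0.05 m).
It fails at once if the white timer is moved more than 20 mm (distance of white_timer from where it was at the start of the episode above 0.02 m).
It fails at once if the jar is moved more than 25 mm (distance of jar from where it was at the start of the episode above 0.025 m).
It also fails if it takes over 35 s, if anything falls off the work surface, if the arm or the gripper's body presses on something with over 40 N, if the wrist force passes 120 N, or if a joint passes its speed limit or range.

ROBOT

A 6-joint arm with a two-finger parallel gripper is mounted at the origin on the work surface. World frame = base frame: x ahead of the robot, y to its left, z up, the work surface at z = 0. Lengths are in mm, angles in rad, forces in N, time in s.
With the tool pointing down it reaches from about 350 to 775 mm from the base axis. Payload 7.3 kg.
Tool frame: the origin (TCP) lies midway between the tips of the shut fingers; the grasp point (between the pads) lies 19 mm behind it; x points along the fingers, z is the direction in which the jaws open and shut, and the axes are right-handed (so a half turn about x gives the same grasp; the last joint's range is limited). The gripper opens to 92 mm and grips with 3 to 60 N. Pads are 19 mm wide; open, the fingers measure 130 mm over their backs; the gripper's body (75 mm by 190 mm) begins 47 mm behind the grasp point.
Start: joints at [1.087, 0.342, 1.524, -0, 1.275, -0.146], TCP at [173.979, 495.358, 193.941] pointing down, gripper open.
Joint ranges: [-2.53, 2.53], [-0.77, 2.02], [0.04, 2.7], [-1, 4.14], [0.28, 2.66], [-3.11, 3.11]. Speed limits (rad/s): [2.57, 2.57, 3.14, 3.14, 3.14, 3.14].

INTERFACE

Orientations are given as [roll, pitch, yaw] about the fixed x, y, z axes, in that order (R = Rz(yaw) Ry(pitch) Rx(roll)).
In Python, from plant import monitor, optics, close_job gives the robot as it stands.
- The arm moves only by the tool send_rows, never from a script. Its argument "commands" is a list that holds one entry, the list of rows, each a list of 5 numbers: the shift along the tool's x, y, z in m, then the turn about the tool's x in degrees, then the finger opening in m, from 0 to 0.0918. A call has 1 to 10 rows; each row shifts and turns the pose as measured when the row begins, along the tool's axes as they then stand; what a row does not reach is not made up. A row lasts 1/12 s, in which the tool goes at most 41.7 mm and 7.16 degrees, less where a joint would pass 70% of its speed; a pose out of reach is approached as far as the arm can. A call with a gripper value outside its range is refused whole. The fingers move at their own pace and stop on an object; the grip force is fixed at half the most. Time passes only in rows, so rows that do not move let the fingers close. It gives the time, the measured TCP pose, the force and the opening at its end, in the units of the state.
- monitor.get_obs(): the state, without advancing time (a new reading comes with each control period).
- optics.capture(name): name is "scene" or "top" or "wrist"; returns a dict with "color" (480x640x3 uint8, blue, green, red), "camera_matrix" (3x3 intrinsics, pixels), "camera_from_world" (4x4, takes a point from world to camera coordinates); the wrist camera has in their place "T_tool_cam" (4x4, takes a point from camera to tool coordinates, whose origin is the TCP and whose axes are the tool frame's). Camera axes: x right, y down, z forward; pixel columns grow to the right and rows downward; lengths in mm; the calibration is good to about 2 mm. A picture is of the moment at which its call begins: read the wrist's pose just before it. There is no depth.
- close_job(): hands the job in, once; it reports no verdict.
The state is a dict: "time": time; "joint_positions": joint angles; "dq": joint speeds; "tau": joint torques, N m; "tool_pos": TCP position; "tcp_rot": TCP orientation; "contact_force": force on the tool from outside, world axes, zero at the start; "moment": the same for the moment, N m; "grip_width": finger opening in mm.
Only numpy, scipy, OpenCV 4.12 (cv2) and the standard library are available. Lean on these libraries where they do the work, as an engineer would, in place of code of your own. Each camera call takes 0.05 s, during which the arm holds its last target.

## Working session

There is one attempt and no reset: what is moved stays moved. The work goes in short steps, Python scripts to look and compute and a tool call to move; the robot and the scene stay as the last step left them, time stands still between calls to the robot, and variables do not carry over. Pictures are saved under pics/ and viewed, and the job is handed in when it is done.

Besides the shell and the picture viewer there is one more tool, called after "Call:" in YAML: its name, and indented under it one key for each argument. send_rows: Moves the arm, as the interface text tells. Its arguments: {"type":"object","properties":{"commands":{"type":"array","items":{"type":"array","items":{"type":"array","items":{"type":"number"}}}}},"required":["commands"]}

```bash
mkdir -p pics; ls
python3 - <<'E'
from plant import monitor, optics
import cv2
print(monitor.get_obs())
for n in ["scene","top","wrist"]:
    c=optics.capture(n); cv2.imwrite(f"pics/{n}0.png",c["color"])
    print(n,{k:v for k,v in c.items() if k!="color"})
E
```

```text
pics
{'time': 0.0, 'joint_positions': array([ 1.08702162e+00,  3.42757646e-01,  1.52503810e+00,  1.42267011e-07,
        1.27541946e+00, -1.45974343e-01]), 'dq': array([ 0.00084504,  0.00053861, -0.0001845 , -0.00083516, -0.00042595,
        0.00091735]), 'tau': array([ 8.03439689e-04, -4.31249177e+01, -2.44221961e+01,  7.18295923e-02,
        5.57357760e-02, -1.44264586e-04]), 'tool_pos': array([173.73381255, 494.9155857 , 193.21953859]), 'tcp_rot': array([ 2.99553447,  1.56917377, -2.05465492]), 'contact_force': array([0.93915054, 0.1486483 , 0.0944621 ]), 'moment': array([-0.02848376, -0.01971693,  0.00281715]), 'grip_width': 92.06740767523947}
scene {'camera_matrix': array([[444.77749359,   0.        , 320.47571453],
       [  0.        , 444.77749359, 236.87667524],
       [  0.        ,   0.        ,   1.        ]]), 'camera_from_world': array([[-8.67435844e-01,  4.97483023e-01, -8.10544908e-03,
         5.04362340e+02],
       [ 4.30105866e-01,  7.41565002e-01, -5.14869198e-01,
        -1.33439201e+02],
       [-2.50127968e-01, -4.50102199e-01, -8.57230430e-01,
         9.9843
[... 472 characters left out ...]
 [ 8.94577884e-02,  2.12278521e-02, -9.95764371e-01,
         1.02344904e+03],
       [ 0.00000000e+00,  0.00000000e+00,  0.00000000e+00,
         1.00000000e+00]])}
wrist {'camera_matrix': array([[416.61588947,   0.        , 309.81359495],
       [  0.        , 416.61588947, 231.04838686],
       [  0.        ,   0.        ,   1.        ]]), 'T_tool_cam': array([[ 6.81369932e-04, -2.46111354e-01,  9.69241320e-01,
        -1.90953805e+02],
       [ 3.96010965e-05, -9.69241538e-01, -2.46111437e-01,
         6.67164026e+01],
       [ 9.99999767e-01,  2.06075953e-04, -6.50665762e-04,
        -4.57289192e-01],
       [ 0.00000000e+00,  0.00000000e+00,  0.00000000e+00,
         1.00000000e+00]])}
```

View pics/scene0.png

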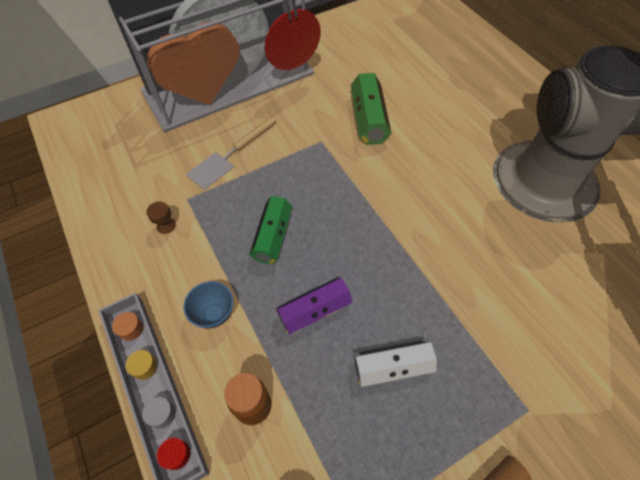

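View pics/top0.png

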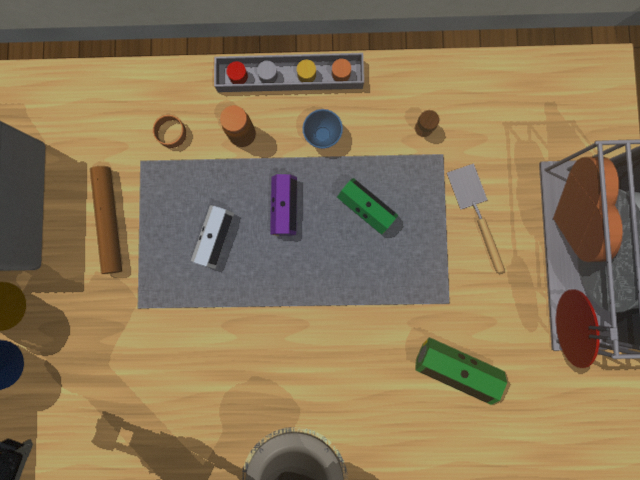

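View pics/wrist0.png

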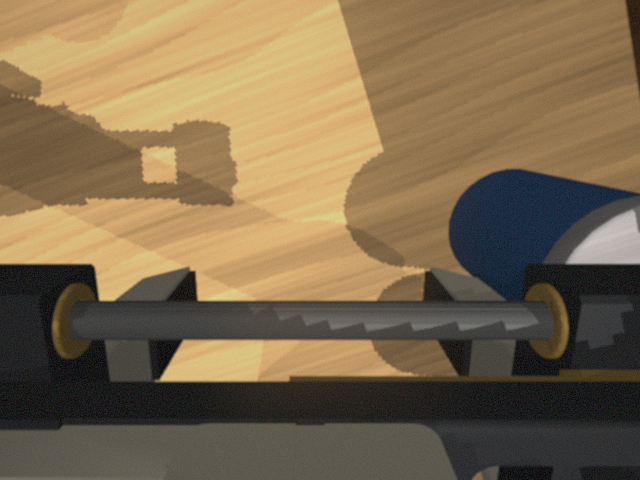

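```bash
cat > h.py <<'E'
import numpy as np,cv2
def ray(c,u,v,z):
    K=c["camera_matrix"];T=c["camera_from_world"]
    R=T[:3,:3];t=T[:3,3]
    d=R.T@np.linalg.inv(K)@np.array([u,v,1.]);o=-R.T@t
    return o+d*(z-o[2])/d[2]
def proj(c,P):
    K=c["camera_matrix"];T=c["camera_from_world"]
    q=(T[:3,:3]@np.asarray(P,float).T).T+T[:3,3]
    q=q@K.T
    return q[:,:2]/q[:,2:]
E
python3 - <<'E'
import cv2,numpy as np
a=cv2.imread('pics/top0.png')[165:250,320:415]
b=cv2.imread('pics/scene0.png')[185:280,235:310]
a=cv2.resize(a,None,fx=5,fy=5,interpolation=cv2.INTER_CUBIC);b=cv2.resize(b,(315,399),interpolation=cv2.INTER_CUBIC)
o=np.zeros((425,790,3),np.uint8);o[:a.shape[0],:a.shape[1]]=a;o[:399,475:790]=b
cv2.imwrite('pics/z0.png',np.clip(o*1.6,0,255).astype(np.uint8))
E
```

```text
(no output)
```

View pics/z0.png

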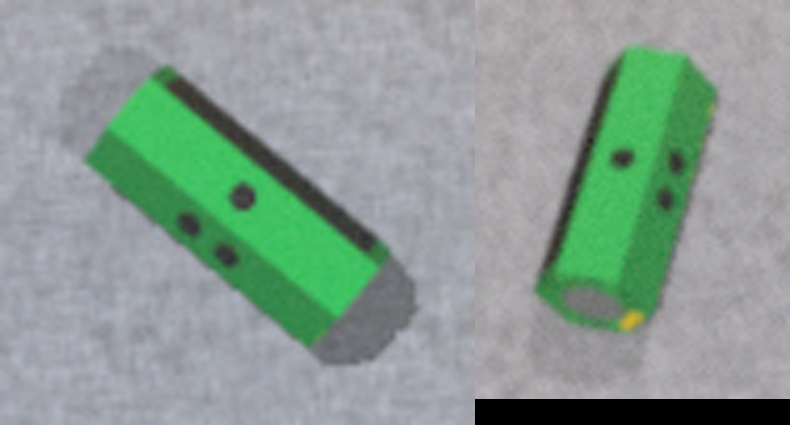

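```bash
cat >> h.py <<'E'
def topface(c,box,z=53,thr=None,name=None):
    im=c["color"];x0,y0,x1,y1=box
    hsv=cv2.cvtColor(im,cv2.COLOR_BGR2HSV)
    m=np.zeros(im.shape[:2],np.uint8)
    g=((hsv[...,0]>45)&(hsv[...,0]<80)&(hsv[...,1]>110)&(hsv[...,2]>(thr or 0)))
    m[y0:y1,x0:x1]=g[y0:y1,x0:x1]*255
    if name: cv2.imwrite(name,m)
    k=max(cv2.findContours(m,cv2.RETR_EXTERNAL,cv2.CHAIN_APPROX_NONE)[0],key=cv2.contourArea)
    return m,k
E
python3 - <<'E'
from h import *
from plant import optics
c=optics.capture("top")
hsv=cv2.cvtColor(c["color"],cv2.COLOR_BGR2HSV)
g=(hsv[...,0]>45)&(hsv[...,0]<80)&(hsv[...,1]>110)
v=hsv[165:250,320:415,2][g[165:250,320:415]];print(np.histogram(v,12))
t,_=cv2.threshold(v.reshape(-1,1),0,255,cv2.THRESH_OTSU)
m,k=topface(c,(320,165,415,250),thr=t)
r=cv2.minAreaRect(k);b=cv2.boxPoints(r);print(t,r)
W=np.array([ray(c,u,v,53) for u,v in b]);print(W.round(1),W.mean(0))
print(np.linalg.norm(W[0]-W[1]),np.linalg.norm(W[1]-W[2]))
for uv in [(140,159),(443,155),(448,303),(138,307)]: print('mat',ray(c,*uv,3).round(0))
E
```

```text
(array([  3,  10,  18,  35, 254, 132,  18,  32,  27,  37, 159, 521]), array([ 59.        ,  64.58333333,  70.16666667,  75.75      ,
        81.33333333,  86.91666667,  92.5       ,  98.08333333,
       103.66666667, 109.25      , 114.83333333, 120.41666667,
       126.        ]))
102.0 ((368.13934326171875, 204.03280639648438), (59.665184020996094, 13.187799453735352), 39.80556869506836)
[[ 632.1 -114.    53. ]
 [ 654.  -132.8   53. ]
 [ 568.3 -229.6   53. ]
 [ 546.6 -210.8   53. ]] [ 600.24820946 -171.82719841   53.        ]
28.94711787480258 129.3285476745496
mat [724. 348.   3.]
mat [ 718. -350.    3.]
mat [ 382. -348.    3.]
mat [384. 347.   3.]
```

```bash
cat >> h.py <<'E'
from scipy.spatial.transform import Rotation as Ro
def pose():
    from plant import monitor
    o=monitor.get_obs();return o,o["tool_pos"],Ro.from_euler('xyz',o["tcp_rot"]).as_matrix()
A=np.array([.663,.749,0]);P=np.array([.749,-.663,0]);C0=np.array([600.2,-171.8,28])
def report(tgt=None):
    o,p,R=pose()
    d=p-C0
    print('t',o['time'],'p',p.round(1),'along',(d@A).round(1),'push',(d@P).round(1),'z',p[2].round(1))
    print('R',R.round(3).tolist(),'F',o['contact_force'].round(1),'q',o['joint_positions'].round(2),'w',o['grip_width'])
    for s in (1,-1):
        a=s*A; ang=np.degrees(np.arctan2(-(a@R[:,1]),a@R[:,2])); print('turn about x for z=%+d A'%s,ang.round(1))
    if tgt is not None: print('shift tool',(R.T@(np.array(tgt)-p)).round(1))
E
python3 - <<'E'
from h import *
# target: 50 mm before near corner, at height 150
report(C0-P*75+np.array([0,0,110]))
E
```

```text
t 0.2 p [173.8 495.1 193.5] along 216.8 push -761.5 z 193.5
R [[-0.0, -0.943, 0.331], [-0.001, 0.331, 0.943], [-1.0, 0.0, -0.001]] F [0.8 0.8 0.4] q [ 1.09  0.34  1.52  0.    1.28 -0.15] w 91.97581145001284
turn about x for z=+1 A 22.2
turn about x for z=-1 A -157.8
shift tool [  55.8 -553.8 -459.6]
```

Call:
send_rows:
  commands:
    - [[0,-0.0277,-0.023,0,0.05],[0,-0.0277,-0.023,0,0.05],[0,-0.0277,-0.023,0,0.05],[0,-0.0277,-0.023,0,0.05],[0,-0.0277,-0.023,0,0.05],[0,-0.0277,-0.023,0,0.05],[0,-0.0277,-0.023,0,0.05],[0,-0.0277,-0.023,0,0.05],[0,-0.0277,-0.023,0,0.05],[0,-0.0277,-0.023,0,0.05]]

```text
time: 1.03
tool_pos: [362.2, 178.8, 191.4]
tcp_rot: [1.593, 1.569, 2.839]
contact_force: [1.1, 0.9, -0.2]
grip_width: 49.7
```

Call:
send_rows:
  commands:
    - [[0,-0.0277,-0.023,0,0.05],[0,-0.0277,-0.023,0,0.05],[0,-0.0277,-0.023,0,0.05],[0,-0.0277,-0.023,0,0.05],[0,-0.0277,-0.023,0,0.05],[0,-0.0277,-0.023,0,0.05],[0,-0.0277,-0.023,0,0.05],[0,-0.0277,-0.023,0,0.05],[0,-0.0277,-0.023,0,0.05],[0,0,0,0,0.05]]

```text
time: 1.87
tool_pos: [539.4, -119.1, 190.2]
tcp_rot: [-1.985, 1.57, -0.746]
contact_force: [-0.7, 0.4, -0.1]
grip_width: 50.0
```

Run:
```python
from h import *
report(C0-P*75+np.array([0,0,110]))
```

```text
t 1.8667 p [ 539.4 -119.1  190.2] along -0.9 push -80.5 z 190.2
R [[0.001, -0.946, 0.325], [-0.001, 0.325, 0.946], [-1.0, -0.001, -0.0]] F [-0.7  0.4 -0.1] q [-0.36  0.39  1.45 -0.    1.29 -1.6 ] w 50.00121503135149
turn about x for z=+1 A 22.5
turn about x for z=-1 A -157.5
shift tool [52.2 -5.4 -1.3]
```

Call:
send_rows:
  commands:
    - [[0.012,0,0,5.7,0.05],[0.012,0,0,5.7,0.05],[0.012,0,0,5.7,0.05],[0.012,0,0,5.4,0.05],[0,0,0,0,0.05]]

```text
time: 2.28
tool_pos: [539.4, -121.6, 138.9]
tcp_rot: [2.028, 1.57, 2.851]
contact_force: [0.6, 0.2, 0.6]
grip_width: 49.8
```

Run:
```python
from h import *
from plant import optics
report(C0-P*60+np.array([0,0,-8]))
o,p,R=pose()
c=optics.capture("wrist"); cv2.imwrite("pics/wrist1.png",c["color"])
# fold wrist cam into world projection, overlay
T=np.eye(4);T[:3,:3]=R;T[:3,3]=p
c["camera_from_world"]=np.linalg.inv(T@c["T_tool_cam"])
im=c["color"].copy()
h=25/np.cos(np.pi/6)
for s in (-65,65):
    H=[C0+A*s+P*h*np.cos(k*np.pi/3)+np.array([0,0,h*np.sin(k*np.pi/3)]) for k in range(6)]
    cv2.polylines(im,[proj(c,np.array(H)).astype(int)],True,(0,0,255),1)
cv2.imwrite("pics/wrist1o.png",im)
```

```text
t 2.2833 p [ 539.4 -121.6  138.9] along -2.7 push -78.8 z 138.9
R [[-0.001, -0.733, 0.68], [0.0, 0.68, 0.733], [-1.0, 0.001, -0.0]] F [0.6 0.2 0.6] q [-0.36  0.44  1.53 -0.    1.17 -1.18] w 49.81461756352011
turn about x for z=+1 A -1.3
turn about x for z=-1 A 178.7
shift tool [118.9 -18.8   3.2]
```

View pics/wrist1o.png

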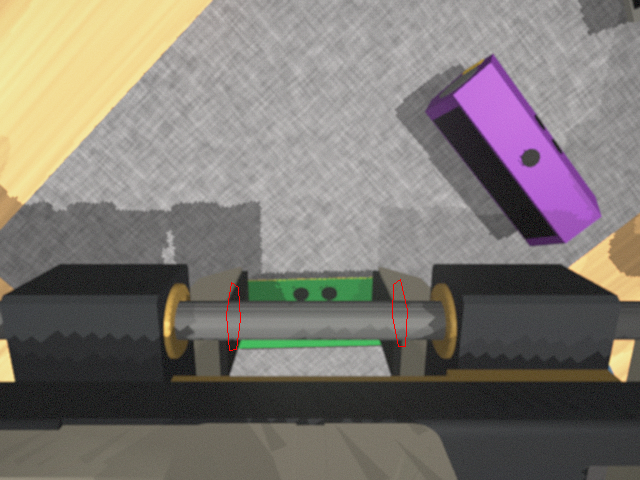

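Call:
send_rows:
  commands:
    - [[0,-0.018,0.003,-1.3,0.05],[0.035,0,0,0,0.05],[0.035,0,0,0,0.05],[0.03,0,0,0,0.05],[0.018,0,0,0,0.05],[0,0,0,0,0.05]]

```text
time: 2.83
tool_pos: [561.4, -132.4, 25.8]
tcp_rot: [-1.234, 1.556, -0.359]
contact_force: [0.0, -0.1, -0.1]
grip_width: 50.0
```

Run:
```python
from h import *
from plant import optics
report(C0-P*38.4+np.array([0,0,-8]))
c=optics.capture("scene"); im=c["color"][150:310,190:390]; cv2.imwrite("pics/s2.png",cv2.resize(im,None,fx=4,fy=3.75))
```

```text
t 2.8333 p [ 561.4 -132.4   25.8] along 3.8 push -55.2 z 25.8
R [[0.014, -0.768, 0.641], [-0.005, 0.641, 0.768], [-1.0, -0.014, 0.005]] F [ 0.  -0.1 -0.1] q [-0.36  0.61  1.6   0.    0.92 -1.24] w 50.01810560423132
turn about x for z=+1 A 1.7
turn about x for z=-1 A -178.3
shift tool [  6.  -16.5  -4.3]
```

View pics/s2.png

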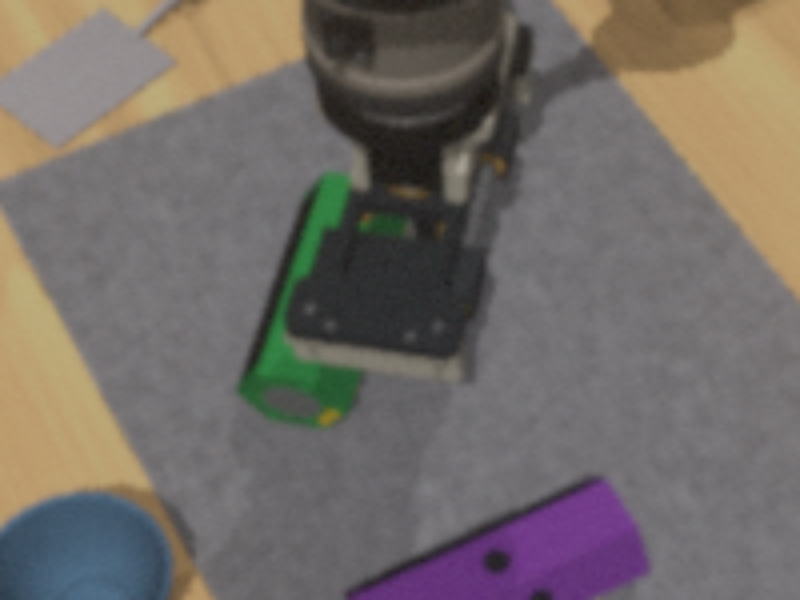

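Call:
send_rows:
  commands:
    - [[0.007,0,-0.004,1.7,0.05],[0,-0.006,0,0,0.05],[0,-0.005,0,0,0.05],[0,0,0,0,0.05]]

```text
time: 3.22
tool_pos: [572.0, -145.0, 26.2]
tcp_rot: [-1.213, 1.545, -0.367]
contact_force: [-0.6, -0.7, 0.5]
grip_width: 50.0
```

Run:
```python
from h import *
report(C0-P*38.4+np.array([0,0,-8]))
```

```text
t 3.2167 p [ 572.  -145.    26.2] along 1.4 push -38.9 z 26.2
R [[0.024, -0.749, 0.662], [-0.009, 0.662, 0.749], [-1.0, -0.024, 0.009]] F [-0.6 -0.7  0.5] q [-0.38  0.62  1.57  0.    0.93 -1.23] w 49.97597924053408
turn about x for z=+1 A 0.0
turn about x for z=-1 A -180.0
shift tool [ 6.2 -0.3 -1.4]
```

Call:
send_rows:
  commands:
    - [[0,0.004,0,0,0.05],[0.006,0,0,0,0.05],[0.004,0,0,0,0.05],[0,-0.002,0,0,0.05]]

```text
time: 3.55
tool_pos: [572.3, -144.4, 18.3]
tcp_rot: [-1.211, 1.54, -0.364]
contact_force: [-0.8, 1.0, -0.6]
grip_width: 50.2
```

Run:
```python
from h import *
report(C0-P*38.4+np.array([0,0,-8]))
```

```text
t 3.55 p [ 572.3 -144.4   18.3] along 2.0 push -39.0 z 18.3
R [[0.029, -0.749, 0.662], [-0.011, 0.662, 0.749], [-1.0, -0.029, 0.011]] F [-0.8  1.  -0.6] q [-0.38  0.63  1.58  0.    0.9  -1.22] w 50.244315300429314
turn about x for z=+1 A 0.0
turn about x for z=-1 A -180.0
shift tool [-1.7 -0.7 -2. ]
```

Call:
send_rows:
  commands:
    - [[0,-0.002,0,0,0.05],[-0.002,-0.002,0,0,0.05],[-0.002,-0.002,0,0,0.05],[-0.002,-0.002,0,0,0.05],[-0.002,-0.002,0,0,0.05]]

```text
time: 3.97
tool_pos: [579.9, -151.3, 26.4]
tcp_rot: [-1.212, 1.542, -0.364]
contact_force: [0.2, 0.1, 0.3]
grip_width: 50.1
```

Run:
```python
from h import *
from plant import optics
report(C0-P*38.4+np.array([0,0,-8]))
c=optics.capture("scene"); im=c["color"][150:310,190:390]; cv2.imwrite("pics/s3.png",cv2.resize(im,None,fx=4,fy=3.75))
```

```text
t 3.9667 p [ 579.9 -151.3   26.4] along 1.9 push -28.9 z 26.4
R [[0.027, -0.749, 0.662], [-0.01, 0.662, 0.75], [-1.0, -0.027, 0.01]] F [0.2 0.1 0.3] q [-0.38  0.63  1.55  0.    0.94 -1.23] w 50.0526759292187
turn about x for z=+1 A 0.1
turn about x for z=-1 A -179.9
shift tool [ 6.1  9.7 -2. ]
```

View pics/s3.png

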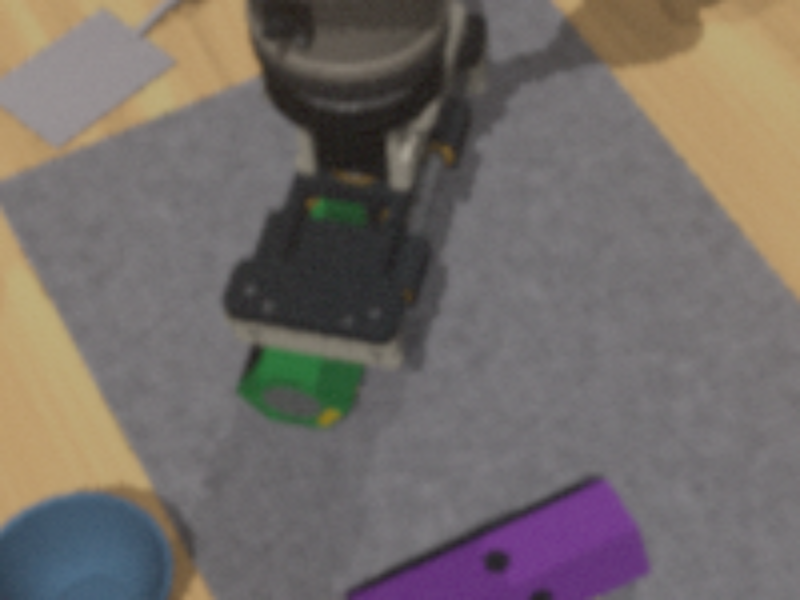

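Call:
send_rows:
  commands:
    - [[0,0.006,0,0,0.05],[0.005,0,0,0,0.05],[0.004,0,0,0,0.05],[0,-0.002,0,0,0.05],[0,-0.002,0,0,0.05]]

```text
time: 4.43
tool_pos: [578.7, -149.9, 17.3]
tcp_rot: [-1.213, 1.54, -0.365]
contact_force: [1.2, -0.3, -0.7]
grip_width: 50.1
```

Run:
```python
from h import *
from plant import optics
report()
o,p,R=pose()
c=optics.capture("wrist"); cv2.imwrite("pics/w4.png",c["color"])
```

```text
t 4.4333 p [ 578.7 -149.9   17.3] along 2.1 push -30.6 z 17.3
R [[0.028, -0.749, 0.662], [-0.011, 0.662, 0.75], [-1.0, -0.028, 0.011]] F [ 1.2 -0.3 -0.7] q [-0.38  0.64  1.56  0.    0.91 -1.23] w 50.0846060353737
turn about x for z=+1 A 0.1
turn about x for z=-1 A -179.9
```

View pics/w4.png

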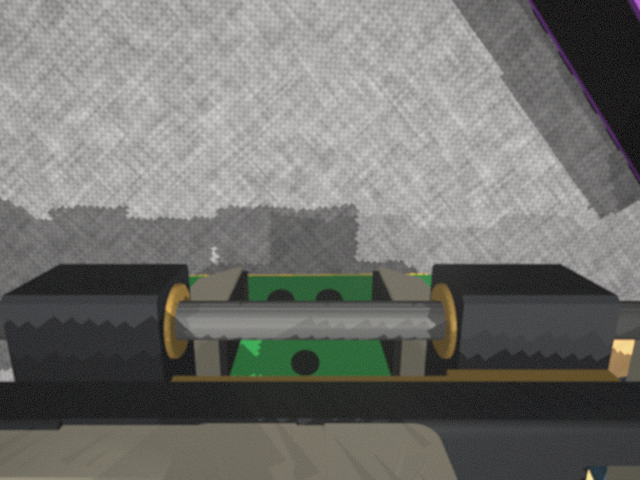

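Run:
```python
from h import *
from plant import optics
o,p,R=pose()
c=optics.capture("wrist")
T=np.eye(4);T[:3,:3]=R;T[:3,3]=p
c["camera_from_world"]=np.linalg.inv(T@c["T_tool_cam"])
for n,(u,v),z in [('edge',(310,273),28),('dot1',(305,362),53),('lend',(190,275),28),('rend',(432,273),28)]:
    w=ray(c,u,v,z); d=w-C0; print(n,w.round(1),'along',d@A,'push',d@P)
print('tcp',proj(c,[p]),'tip corners',proj(c,[p+R@np.array([x,y,z]) for x in(0,) for y in(-9.5,9.5) for z in (-25,25)]).round(0))
t=optics.capture("top"); cv2.imwrite("pics/t4.png",cv2.resize(t["color"][150:270,300:440],None,fx=5,fy=5))
```

```text
edge [ 577.5 -150.1   28. ] along 1.1599605333170686 push -31.406500403685992
dot1 [ 598.5 -171.8   53. ] along -1.158298828424212 push -1.3124026823758508
lend [ 541.7 -191.8   28. ] along -53.71946571072122 push -30.56793194092982
rend [ 614.7 -108.2   28. ] along 57.2323957106236 push -31.262931962127123
tcp [[311.6596794  266.96862692]] tip corners [[261. 285.]
 [363. 285.]
 [259. 248.]
 [364. 248.]]
```

View pics/t4.png

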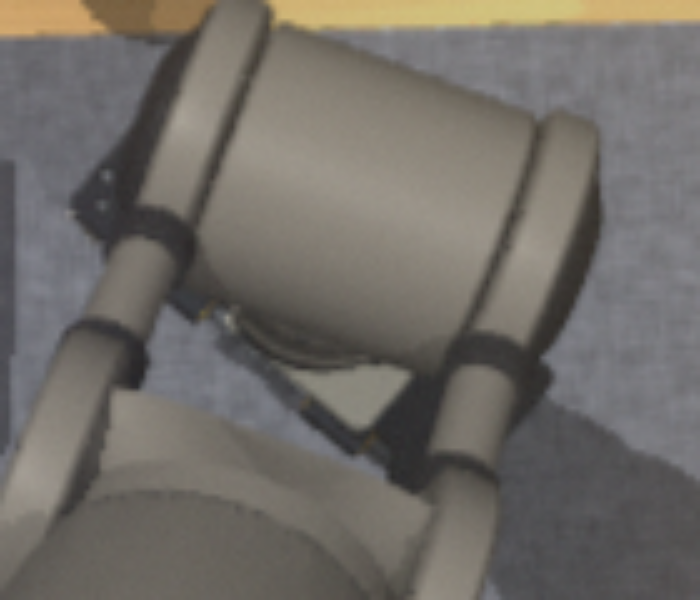

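Call:
send_rows:
  commands:
    - [[0,0.01,-0.002,0,0.05],[0,0.01,0,0,0.05],[-0.004,0.006,0,0,0.0],[0,0,0,0,0],[0,0,0,0,0],[0,0,0,0,0],[0,0,0,0,0]]

```text
time: 5.17
tool_pos: [557.9, -133.7, 21.9]
tcp_rot: [-1.214, 1.538, -0.366]
contact_force: [0.1, 0.2, -0.6]
grip_width: 21.3
```

Run:
```python
from h import *
from plant import optics
report()
c=optics.capture("wrist"); cv2.imwrite("pics/w5.png",c["color"])
```

```text
t 5.1667 p [ 557.9 -133.7   21.9] along 0.5 push -56.9 z 21.9
R [[0.031, -0.749, 0.662], [-0.012, 0.662, 0.75], [-0.999, -0.031, 0.012]] F [ 0.1  0.2 -0.6] q [-0.37  0.6   1.63  0.    0.88 -1.22] w 21.302264030825107
turn about x for z=+1 A 0.1
turn about x for z=-1 A -179.9
```

View pics/w5.png

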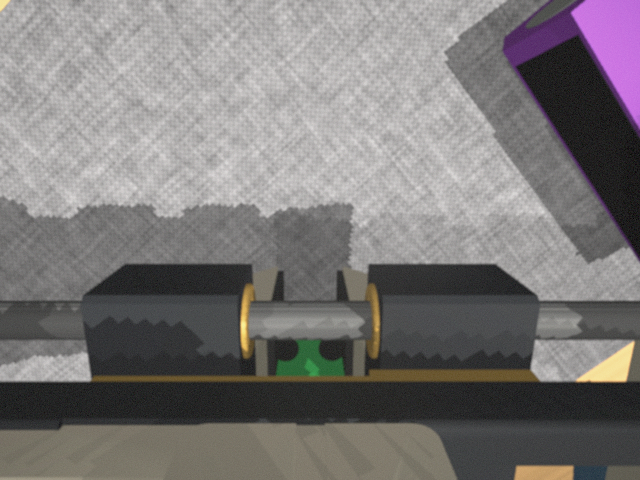

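Call:
send_rows:
  commands:
    - [[0,0,0,0,0],[0,0,0,0,0],[0,0,0,0,0],[0,0,0,0,0]]

```text
time: 5.55
tool_pos: [558.5, -134.3, 21.7]
tcp_rot: [-1.215, 1.537, -0.368]
contact_force: [0.4, -0.1, 0.2]
grip_width: 0.6
```

Run:
```python
from h import *
from plant import optics
report()
c=optics.capture("wrist"); 
s=optics.capture("scene"); o,p,R=pose()
im=s["color"].copy()
a=cv2.resize(im[170:290,220:340],(480,480),interpolation=cv2.INTER_CUBIC)
q=(proj(s,[p,p-R[:,0]*35])-[220,170])*4
for k in q: cv2.circle(a,tuple(int(i) for i in k),3,(0,0,255),-1)
b=c["color"][240:400,230:390]; b=cv2.resize(b,(320,320))
o=np.zeros((480,800,3),np.uint8);o[:,:480]=a;o[:320,480:]=b
cv2.imwrite("pics/w6.png",o)
```

```text
t 5.55 p [ 558.5 -134.3   21.7] along 0.5 push -56.1 z 21.7
R [[0.031, -0.749, 0.662], [-0.012, 0.662, 0.749], [-0.999, -0.032, 0.012]] F [ 0.4 -0.1  0.2] q [-0.37  0.6   1.63  0.    0.88 -1.22] w 0.6459121889798779
turn about x for z=+1 A 0.0
turn about x for z=-1 A -180.0
```

View pics/w6.png

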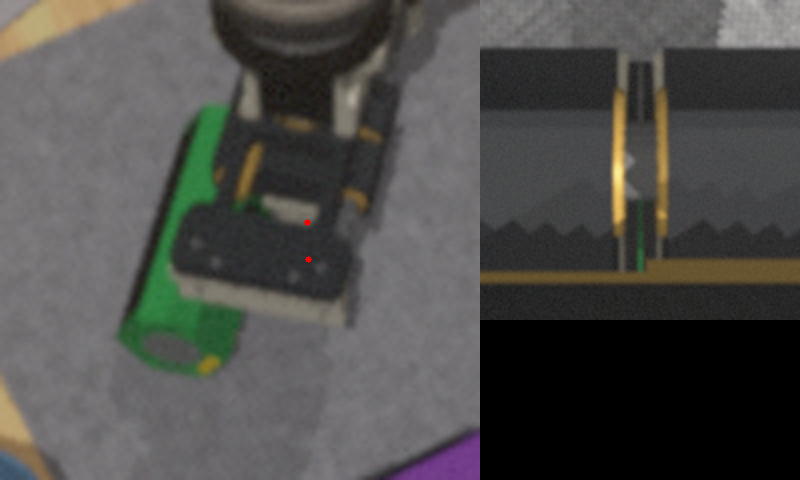

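Call:
send_rows:
  commands:
    - [[0.005,0,0,0,0],[0.005,0,0,0,0],[0.004,0,0,0,0],[0,0,0,0,0]]

```text
time: 5.98
tool_pos: [558.9, -134.5, 6.3]
tcp_rot: [-1.214, 1.537, -0.367]
contact_force: [-0.6, 1.1, 0.7]
grip_width: 0.4
```

Run:
```python
from h import *
from plant import optics
report()
c=optics.capture("wrist"); cv2.imwrite("pics/w7.png",cv2.resize(c["color"][200:400,210:410],(800,600)))
```

```text
t 5.9833 p [ 558.9 -134.5    6.3] along 0.6 push -55.6 z 6.3
R [[0.031, -0.749, 0.662], [-0.012, 0.662, 0.749], [-0.999, -0.032, 0.012]] F [-0.6  1.1  0.7] q [-0.37  0.62  1.64  0.    0.85 -1.22] w 0.3608570509308725
turn about x for z=+1 A 0.0
turn about x for z=-1 A -180.0
```

View pics/w7.png

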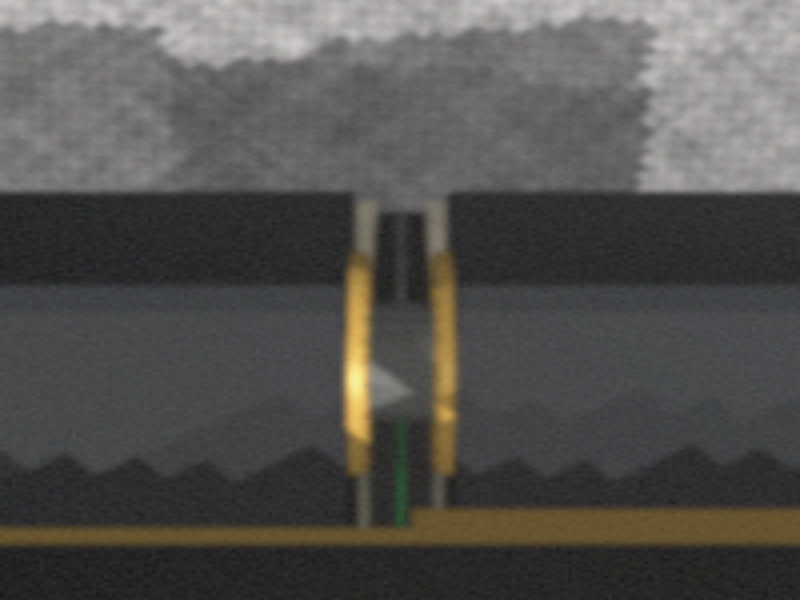

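Call:
send_rows:
  commands:
    - [[0.003,0,0,0,0],[0.003,0,0,0,0],[0.003,0,0,0,0]]

```text
time: 6.28
tool_pos: [559.7, -134.7, -2.8]
tcp_rot: [-1.214, 1.536, -0.367]
contact_force: [-0.0, 0.5, -0.4]
grip_width: 0.6
```

Call:
send_rows:
  commands:
    - [[-0.002,0.015,0,0,0],[0,0.015,0,0,0],[0.003,0.005,0,0,0],[0,0,0,0,0]]

```text
time: 6.62
tool_pos: [532.8, -111.3, -6.6]
tcp_rot: [-1.218, 1.536, -0.371]
contact_force: [0.4, 0.3, -0.0]
grip_width: 0.6
```

Call:
send_rows:
  commands:
    - [[0.004,0,0,0,0],[0.003,0,0,0,0]]

```text
time: 6.78
tool_pos: [534.3, -112.0, -13.5]
tcp_rot: [-1.219, 1.534, -0.372]
contact_force: [0.0, 0.2, -0.1]
grip_width: 0.5
```

Run:
```python
from h import *
from plant import optics
report()
c=optics.capture("wrist"); s=optics.capture("scene");t=optics.capture("top")
o,p,R=pose()
q=(proj(s,[p,p-R[:,0]*35])-[230,150])*5
a=cv2.resize(s["color"][150:270,230:390],(800,600),interpolation=cv2.INTER_CUBIC)
for k in q: cv2.circle(a,tuple(int(i) for i in k),3,(0,0,255),-1)
cv2.imwrite("pics/s8.png",np.clip(a*1.4,0,255))
cv2.imwrite("pics/w8.png",c["color"])
```

```text
t 6.7833 p [ 534.3 -112.   -13.5] along 1.1 push -89.1 z -13.5
R [[0.034, -0.749, 0.662], [-0.013, 0.662, 0.749], [-0.999, -0.034, 0.013]] F [ 0.   0.2 -0.1] q [-0.35  0.61  1.74 -0.    0.75 -1.19] w 0.473132742757432
turn about x for z=+1 A 0.0
turn about x for z=-1 A -180.0[ WARN:0@5.246] global loadsave.cpp:1063 imwrite_ Unsupported depth image for selected encoder is fallbacked to CV_8U.
```

View pics/s8.png

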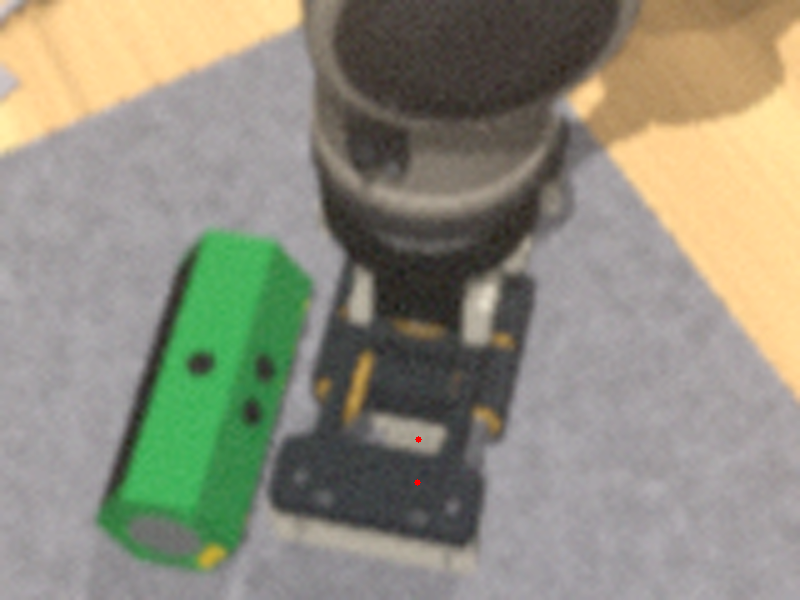

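View pics/w8.png

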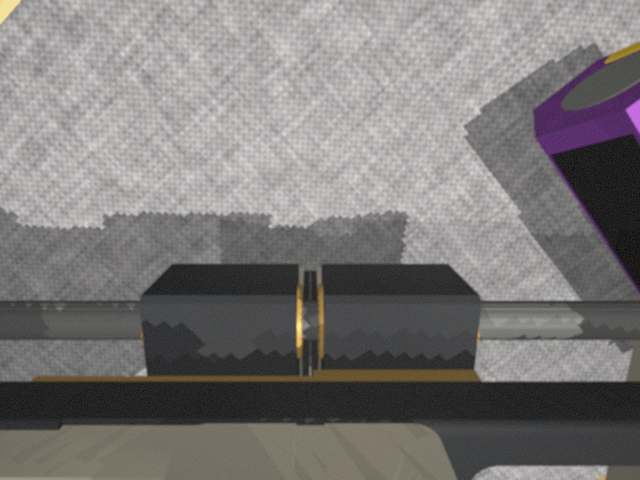

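Call:
send_rows:
  commands:
    - [[0.003,0,0,0,0],[0.002,0,0,0,0]]

```text
time: 7.1
tool_pos: [535.2, -112.7, -18.5]
tcp_rot: [-1.218, 1.533, -0.372]
contact_force: [0.5, 1.1, -0.0]
grip_width: 0.2
```

Call:
send_rows:
  commands:
    - [[0.002,0,0,0,0],[0.002,0,0,0,0]]

```text
time: 7.27
tool_pos: [535.7, -113.1, -22.9]
tcp_rot: [-1.219, 1.533, -0.373]
contact_force: [0.1, -0.1, -0.0]
grip_width: 0.1
```

Call:
send_rows:
  commands:
    - [[0.002,0,0,0,0],[0.002,0,0,0,0]]

```text
time: 7.43
tool_pos: [535.9, -113.3, -27.4]
tcp_rot: [-1.219, 1.533, -0.373]
contact_force: [-0.1, 1.1, -0.2]
grip_width: 0.4
```

Call:
send_rows:
  commands:
    - [[0.002,0,0,0,0],[0.001,0,0,0,0]]

```text
time: 7.6
tool_pos: [536.1, -113.3, -29.6]
tcp_rot: [-1.22, 1.533, -0.375]
contact_force: [-7.3, 2.3, 23.2]
grip_width: 0.6
```

Call:
send_rows:
  commands:
    - [[0.001,0,0,0,0],[0.001,0,0,0,0]]

```text
time: 7.77
tool_pos: [536.0, -113.3, -29.4]
tcp_rot: [-1.225, 1.532, -0.379]
contact_force: [-2.9, 1.1, 11.0]
grip_width: 0.2
```

Call:
send_rows:
  commands:
    - [[0.001,0,0,0,0],[0.001,0,0,0,0]]

```text
time: 7.93
tool_pos: [536.0, -113.3, -29.4]
tcp_rot: [-1.229, 1.531, -0.383]
contact_force: [-3.9, 1.2, 10.5]
grip_width: 0.8
```

Call:
send_rows:
  commands:
    - [[-0.008,0,0,0,0],[-0.008,0,0,0,0],[0,-0.015,-0.001,0,0],[0,-0.015,0,0,0],[0,-0.01,0,0,0],[0,0,0,0,0]]

```text
time: 8.43
tool_pos: [566.1, -140.8, -8.1]
tcp_rot: [-1.229, 1.53, -0.382]
contact_force: [-0.7, 0.4, 0.7]
grip_width: 0.4
```

Run:
```python
from h import *
from plant import optics
report()
s=optics.capture("scene")
a=cv2.resize(s["color"][150:270,230:390],(800,600),interpolation=cv2.INTER_CUBIC)
cv2.imwrite("pics/s9.png",a)
```

```text
t 8.4333 p [ 566.1 -140.8   -8.1] along 0.6 push -46.1 z -8.1
R [[0.038, -0.749, 0.661], [-0.015, 0.661, 0.75], [-0.999, -0.039, 0.014]] F [-0.7  0.4  0.7] q [-0.38  0.65  1.63 -0.    0.82 -1.22] w 0.4448719411400904
turn about x for z=+1 A 0.1
turn about x for z=-1 A -179.9
```

View pics/s9.png

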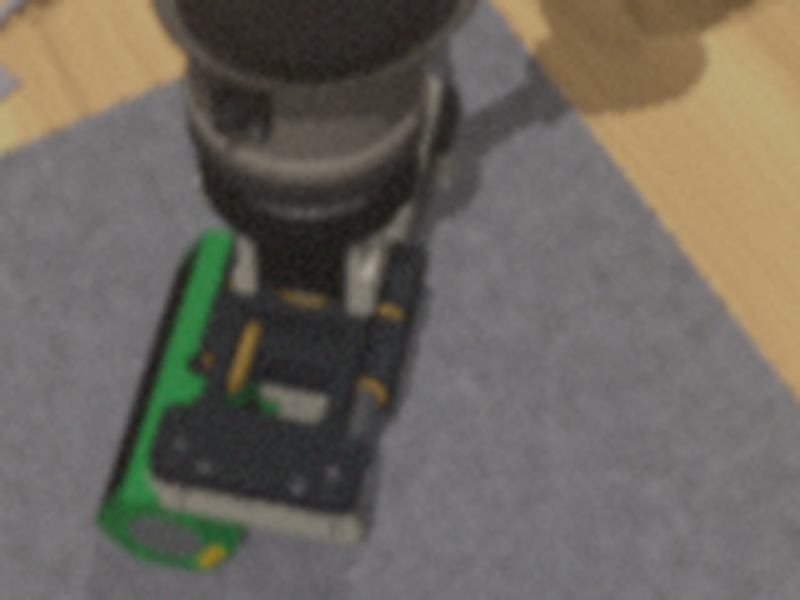

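Call:
send_rows:
  commands:
    - [[0.004,0,0,0,0],[0.001,-0.003,0,0,0],[0,-0.002,0,0,0]]

```text
time: 8.73
tool_pos: [567.5, -142.3, -13.5]
tcp_rot: [-1.222, 1.533, -0.374]
contact_force: [0.4, 0.0, -0.9]
grip_width: 0.1
```

Call:
send_rows:
  commands:
    - [[0,-0.002,0,0,0]]

```text
time: 8.82
tool_pos: [568.6, -143.2, -13.8]
tcp_rot: [-1.221, 1.534, -0.372]
contact_force: [0.6, -0.1, -0.5]
grip_width: 0.7
```

Call:
send_rows:
  commands:
    - [[0,-0.002,0,0,0]]

```text
time: 8.9
tool_pos: [569.9, -144.4, -13.8]
tcp_rot: [-1.221, 1.534, -0.372]
contact_force: [-0.1, -0.3, -0.2]
grip_width: 0.8
```

Run:
```python
from h import *
report()
```

```text
t 8.9 p [ 569.9 -144.4  -13.8] along 0.4 push -40.8 z -13.8
R [[0.034, -0.75, 0.661], [-0.013, 0.661, 0.75], [-0.999, -0.034, 0.012]] F [-0.1 -0.3 -0.2] q [-0.38  0.67  1.62  0.    0.82 -1.23] w 0.7629452258347137
turn about x for z=+1 A 0.1
turn about x for z=-1 A -179.9
```

Call:
send_rows:
  commands:
    - [[0,-0.002,0,0,0],[0,-0.002,0,0,0],[-0.002,-0.002,0,0,0],[-0.002,-0.002,0,0,0]]

```text
time: 9.23
tool_pos: [573.5, -147.8, -10.3]
tcp_rot: [-1.181, 1.542, -0.332]
contact_force: [-2.6, 2.9, 1.7]
grip_width: 0.8
```

Call:
send_rows:
  commands:
    - [[-0.002,-0.002,0,0,0],[-0.002,-0.002,0,0,0]]

```text
time: 9.4
tool_pos: [576.2, -150.1, -5.8]
tcp_rot: [-1.169, 1.543, -0.319]
contact_force: [-1.2, 1.7, 1.3]
grip_width: 0.4
```

Run:
```python
from h import *
from plant import optics
report()
s=optics.capture("scene")
a=cv2.resize(s["color"][150:270,230:390],(800,600),interpolation=cv2.INTER_CUBIC)
cv2.imwrite("pics/s10.png",a)
```

```text
t 9.4 p [ 576.2 -150.1   -5.8] along 0.3 push -32.4 z -5.8
R [[0.026, -0.75, 0.66], [-0.009, 0.66, 0.751], [-1.0, -0.025, 0.011]] F [-1.2  1.7  1.3] q [-0.38  0.67  1.58  0.    0.86 -1.24] w 0.3996047125926043
turn about x for z=+1 A 0.2
turn about x for z=-1 A -179.8
```

View pics/s10.png

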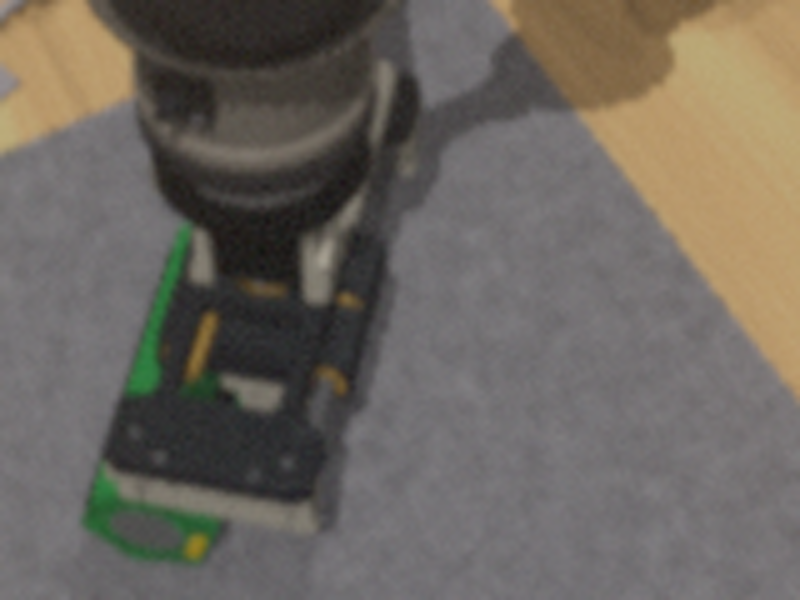

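Call:
send_rows:
  commands:
    - [[-0.002,-0.002,0,0,0],[-0.002,-0.002,0,0,0],[-0.002,-0.002,0,0,0]]

```text
time: 9.7
tool_pos: [582.8, -155.9, 1.8]
tcp_rot: [-1.202, 1.538, -0.353]
contact_force: [0.2, 0.4, -1.4]
grip_width: 0.9
```

Run:
```python
from h import *
from plant import optics
report()
s=optics.capture("scene")
a=cv2.resize(s["color"][150:270,230:390],(800,600),interpolation=cv2.INTER_CUBIC)
cv2.imwrite("pics/s11.png",a)
```

```text
t 9.7 p [ 582.8 -155.9    1.8] along 0.4 push -23.6 z 1.8
R [[0.031, -0.75, 0.66], [-0.011, 0.66, 0.751], [-0.999, -0.03, 0.012]] F [ 0.2  0.4 -1.4] q [-0.39  0.67  1.56  0.    0.89 -1.24] w 0.9327310877900871
turn about x for z=+1 A 0.2
turn about x for z=-1 A -179.8
```

View pics/s11.png

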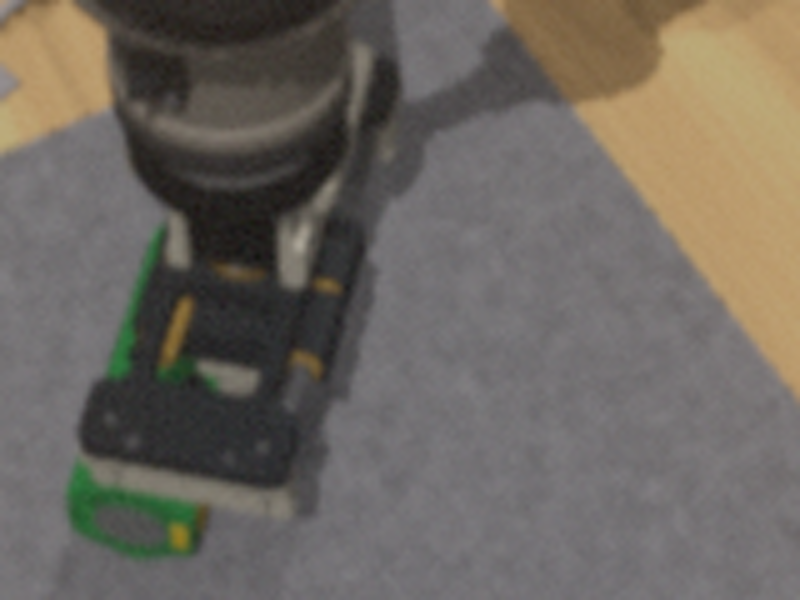

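Run:
```python
from h import *
from plant import optics
s=optics.capture("scene");c=optics.capture("wrist")
a=cv2.resize(s["color"][235:265,235:285],(800,480),interpolation=cv2.INTER_CUBIC)
cv2.imwrite("pics/s12.png",a);cv2.imwrite("pics/w12.png",c["color"])
```

```text
(no output)
```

View pics/s12.png

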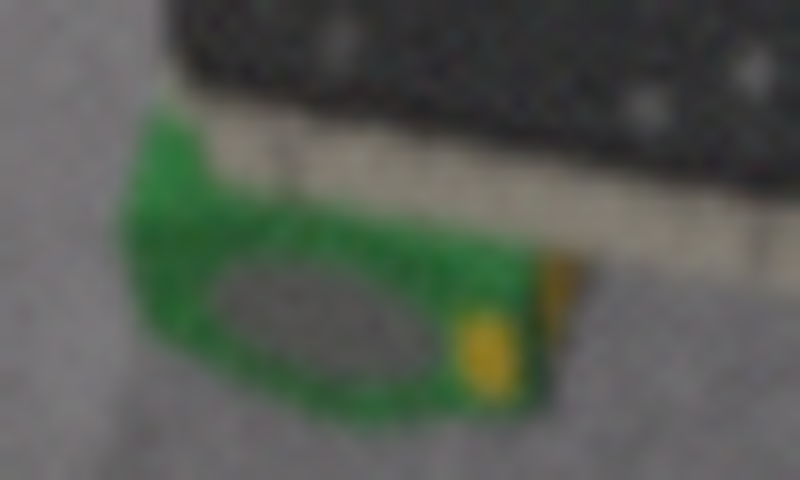

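View pics/w12.png

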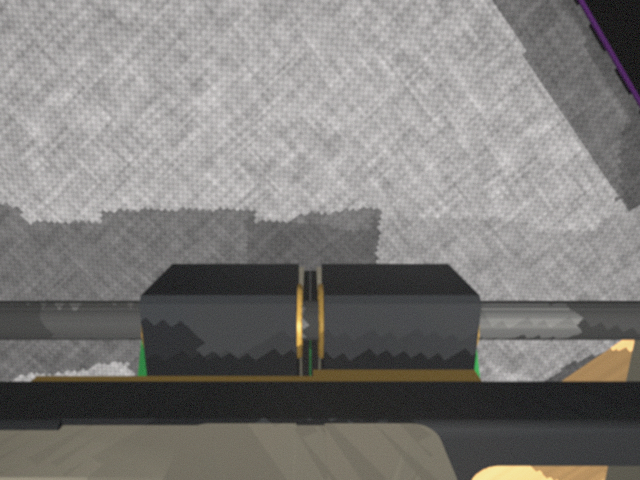

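Call:
send_rows:
  commands:
    - [[-0.002,-0.002,0,0,0],[-0.002,-0.002,0,0,0],[-0.001,-0.002,0,0,0]]

```text
time: 10.1
tool_pos: [587.0, -159.9, 6.9]
tcp_rot: [-1.202, 1.539, -0.353]
contact_force: [0.4, 0.2, -0.6]
grip_width: 0.3
```

Run:
```python
from h import *
from plant import optics
report()
s=optics.capture("scene")
a=cv2.resize(s["color"][150:270,230:390],(800,600),interpolation=cv2.INTER_CUBIC)
cv2.imwrite("pics/s13.png",a)
```

```text
t 10.1 p [ 587.  -159.9    6.9] along 0.1 push -17.8 z 6.9
R [[0.03, -0.75, 0.661], [-0.011, 0.661, 0.751], [-0.999, -0.03, 0.011]] F [ 0.4  0.2 -0.6] q [-0.39  0.67  1.54  0.    0.91 -1.24] w 0.2740364179929149
turn about x for z=+1 A 0.1
turn about x for z=-1 A -179.9
```

View pics/s13.png

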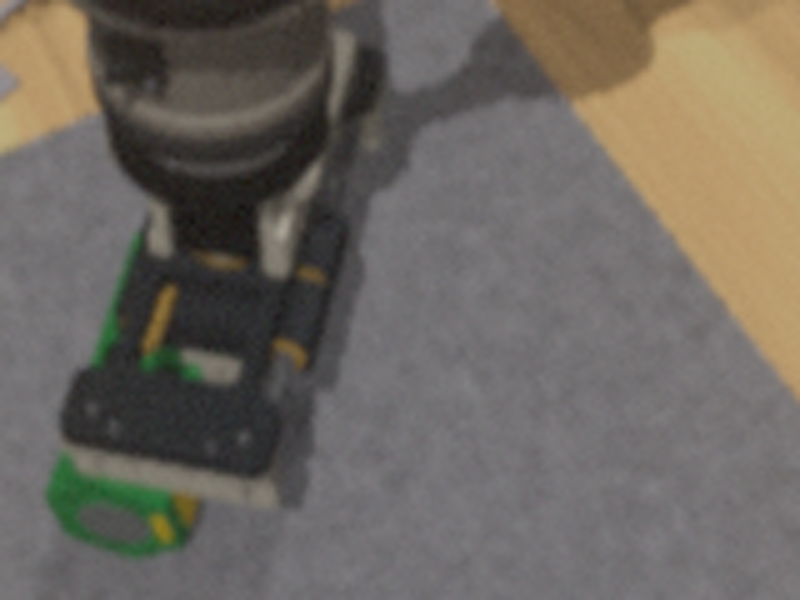

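Call:
send_rows:
  commands:
    - [[-0.001,-0.002,0,0,0],[-0.001,-0.002,0,0,0],[-0.001,-0.002,0,0,0]]

```text
time: 10.4
tool_pos: [592.2, -164.5, 10.4]
tcp_rot: [-1.205, 1.538, -0.357]
contact_force: [-0.1, -0.2, 0.6]
grip_width: 0.4
```

Run:
```python
from h import *
from plant import optics
report()
s=optics.capture("scene")
a=cv2.resize(s["color"][150:270,230:390],(800,600),interpolation=cv2.INTER_CUBIC)
cv2.imwrite("pics/s14.png",a)
```

```text
t 10.4 p [ 592.2 -164.5   10.4] along 0.2 push -10.8 z 10.4
R [[0.03, -0.75, 0.661], [-0.011, 0.661, 0.751], [-0.999, -0.03, 0.012]] F [-0.1 -0.2  0.6] q [-0.4   0.67  1.51  0.    0.92 -1.25] w 0.4300750035027967
turn about x for z=+1 A 0.1
turn about x for z=-1 A -179.9
```

View pics/s14.png

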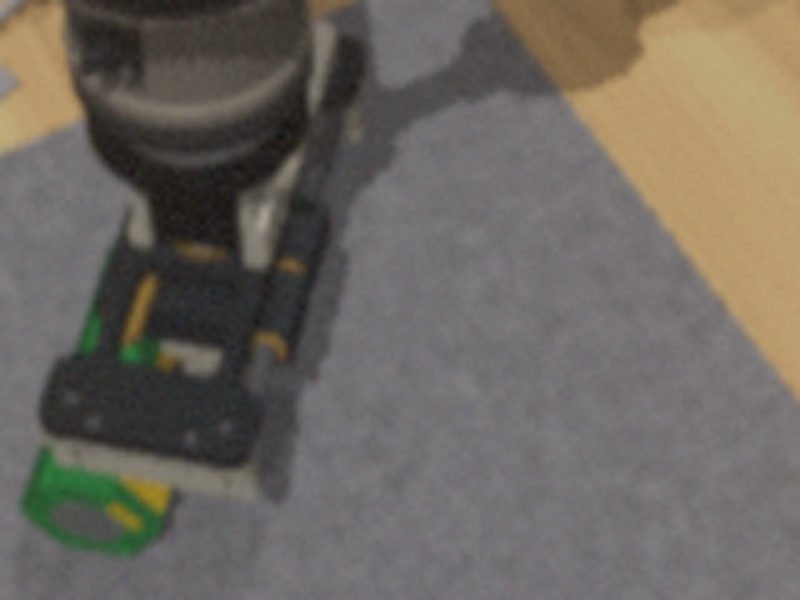

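Call:
send_rows:
  commands:
    - [[0,0.015,0,0,0],[0,0.02,0,0,0],[-0.02,0.02,0,0,0],[-0.03,0.02,0,0,0],[-0.03,0.02,0,0,0],[0,0,0,0,0]]

```text
time: 10.95
tool_pos: [515.4, -99.7, 87.7]
tcp_rot: [-1.21, 1.541, -0.364]
contact_force: [1.3, -0.7, 0.0]
grip_width: 0.7
```

Run:
```python
from h import *
from plant import optics
report()
s=optics.capture("scene");t=optics.capture("top")
a=cv2.resize(s["color"][180:280,210:310],(400,400),interpolation=cv2.INTER_CUBIC)
b=cv2.resize(t["color"][150:250,330:430],(400,400),interpolation=cv2.INTER_CUBIC)
cv2.imwrite("pics/s15.png",np.clip(np.hstack([a,b])*1.4,0,255).astype(np.uint8))
```

```text
t 10.95 p [515.4 -99.7  87.7] along -2.2 push -111.4 z 87.7
R [[0.028, -0.749, 0.662], [-0.01, 0.662, 0.749], [-1.0, -0.028, 0.01]] F [ 1.3 -0.7  0. ] q [-0.34  0.44  1.7  -0.    0.97 -1.18] w 0.6592113707101803
turn about x for z=+1 A 0.0
turn about x for z=-1 A -180.0
```

View pics/s15.png

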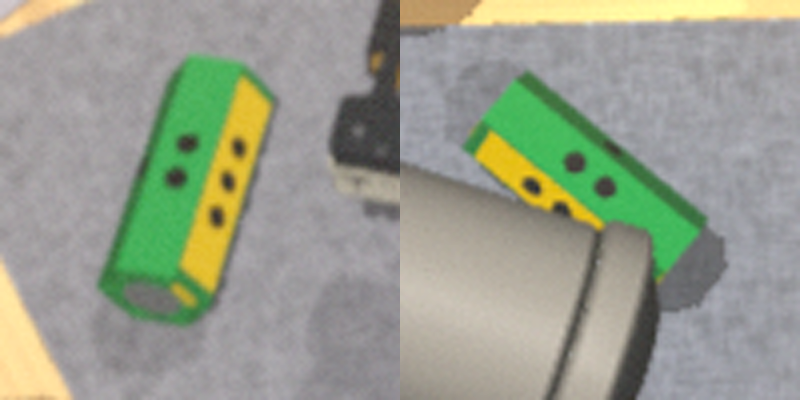

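Run:
```python
from h import *
from plant import optics
c=optics.capture("top")
m,k=topface(c,(320,150,430,250),thr=102)
r=cv2.minAreaRect(k);b=cv2.boxPoints(r)
W=np.array([ray(c,u,v,53) for u,v in b]);print(W.round(1),W.mean(0))
print(np.linalg.norm(W[0]-W[1]),np.linalg.norm(W[1]-W[2]))
e=[W[1]-W[0],W[2]-W[1]];e=max(e,key=np.linalg.norm);a=e/np.linalg.norm(e);print('axis',a, np.degrees(np.arctan2(a[1],a[0])))
d=W.mean(0)-C0;print('along',d@A,'push',d@P)
```

```text
[[ 654.5 -134.    53. ]
 [ 677.2 -153.4   53. ]
 [ 591.5 -250.2   53. ]
 [ 569.1 -230.8   53. ]] [ 623.07186557 -192.09583667   53.        ]
29.890881011426345 129.28819560543698
axis [-0.66299648 -0.74862251  0.        ] -131.52880383836253
along -0.03753478851180603 push 30.5871670238664
```

Call:
send_rows:
  commands:
    - [[0.03,-0.015,0.002,0,0],[0.03,-0.015,0,0,0],[0.02,-0.015,0,0,0],[0.015,-0.015,0,0,0],[0,-0.015,0,0,0],[0,0,0,0,0]]

```text
time: 11.6
tool_pos: [578.4, -154.7, -21.2]
tcp_rot: [-1.235, 1.549, -0.391]
contact_force: [0.2, -0.1, 0.9]
grip_width: 0.3
```

Run:
```python
from h import *
report(C0+P*(-14)+np.array([0,0,-41.5]))
```

```text
t 11.6 p [ 578.4 -154.7  -21.2] along -1.6 push -27.7 z -21.2
R [[0.02, -0.747, 0.664], [-0.008, 0.664, 0.747], [-1.0, -0.02, 0.007]] F [ 0.2 -0.1  0.9] q [-0.39  0.7   1.57 -0.    0.85 -1.23] w 0.3173206031933839
turn about x for z=+1 A -0.1
turn about x for z=-1 A 179.9
shift tool [ -7.5 -13.8   1.7]
```

Call:
send_rows:
  commands:
    - [[-0.006,0,0.002,0,0],[0,-0.006,0,0,0],[0,-0.004,0,0,0],[0,0,0,0,0]]

```text
time: 11.93
tool_pos: [585.4, -159.6, -18.0]
tcp_rot: [-1.233, 1.556, -0.39]
contact_force: [-1.9, -0.9, -0.1]
grip_width: 0.4
```

Run:
```python
from h import *
report(C0+P*(-6.7)+np.array([0,0,-41.5]))
```

```text
t 11.9333 p [ 585.4 -159.6  -18. ] along -0.7 push -19.2 z -18.0
R [[0.014, -0.747, 0.665], [-0.006, 0.665, 0.747], [-1.0, -0.014, 0.005]] F [-1.9 -0.9 -0.1] q [-0.39  0.71  1.54  0.    0.88 -1.24] w 0.44409649124678474
turn about x for z=+1 A -0.2
turn about x for z=-1 A 179.8
shift tool [ -4.3 -12.5   0.8]
```

Call:
send_rows:
  commands:
    - [[-0.003,-0.003,0,0,0],[-0.001,-0.003,0.001,0,0],[0,-0.003,0,0,0],[0,-0.002,0,0,0],[0,-0.002,0,0,0]]

```text
time: 12.35
tool_pos: [595.7, -166.5, -11.4]
tcp_rot: [-1.2, 1.556, -0.355]
contact_force: [-1.8, 1.9, 0.9]
grip_width: 0.6
```

Run:
```python
from h import *
report(C0+P*(-6.7)+np.array([0,0,-41.5]))
```

```text
t 12.35 p [ 595.7 -166.5  -11.4] along 1.0 push -6.9 z -11.4
R [[0.014, -0.747, 0.664], [-0.005, 0.664, 0.747], [-1.0, -0.014, 0.005]] F [-1.8  1.9  0.9] q [-0.4   0.72  1.5   0.    0.91 -1.24] w 0.5671500149266986
turn about x for z=+1 A -0.1
turn about x for z=-1 A 179.9
shift tool [ 2.1 -0.2 -1. ]
```

Call:
send_rows:
  commands:
    - [[-0.002,-0.002,0,0,0],[-0.002,-0.002,0,0,0],[-0.002,-0.002,0,0,0],[-0.002,-0.002,0,0,0],[-0.002,-0.002,0,0,0]]

```text
time: 12.77
tool_pos: [602.1, -172.1, -0.8]
tcp_rot: [-1.119, 1.561, -0.274]
contact_force: [-0.7, 0.8, 1.2]
grip_width: 0.4
```

Run:
```python
from h import *
from plant import optics
report()
s=optics.capture("scene")
a=cv2.resize(s["color"][150:270,200:360],(800,600),interpolation=cv2.INTER_CUBIC)
cv2.imwrite("pics/s16.png",a)
```

```text
t 12.7667 p [ 602.1 -172.1   -0.8] along 1.0 push 1.6 z -0.8
R [[0.01, -0.748, 0.664], [-0.003, 0.664, 0.748], [-1.0, -0.009, 0.004]] F [-0.7  0.8  1.2] q [-0.4   0.72  1.46  0.    0.95 -1.25] w 0.4294107190663269
turn about x for z=+1 A -0.1
turn about x for z=-1 A 179.9
```

View pics/s16.png

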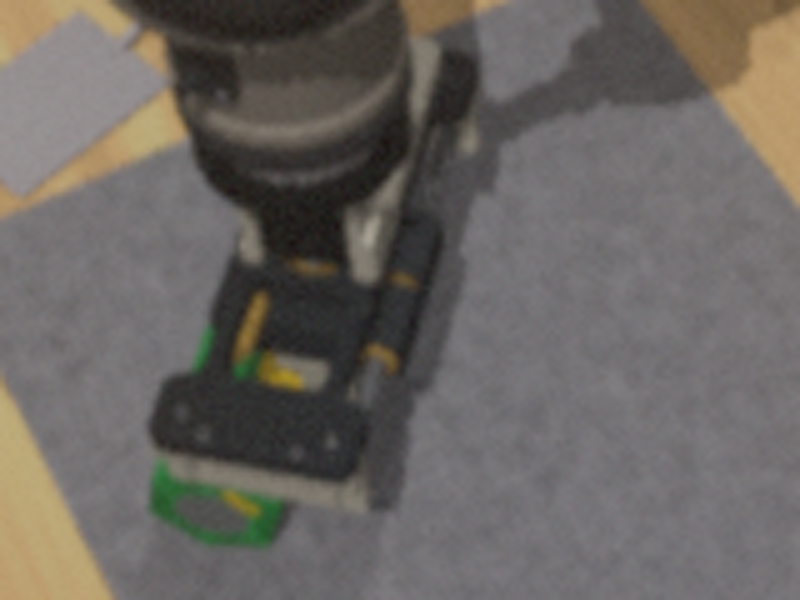

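Call:
send_rows:
  commands:
    - [[-0.002,-0.002,0,0,0],[-0.002,-0.002,0,0,0],[-0.002,-0.002,0,0,0],[-0.001,-0.002,0,0,0]]

```text
time: 13.15
tool_pos: [611.0, -180.0, 8.0]
tcp_rot: [-1.218, 1.554, -0.373]
contact_force: [1.0, 0.3, -0.3]
grip_width: 0.8
```

Run:
```python
from h import *
from plant import optics
report()
s=optics.capture("scene")
a=cv2.resize(s["color"][150:270,200:360],(800,600),interpolation=cv2.INTER_CUBIC)
cv2.imwrite("pics/s17.png",a)
```

```text
t 13.15 p [ 611. -180.    8.] along 1.0 push 13.5 z 8.0
R [[0.015, -0.747, 0.664], [-0.006, 0.664, 0.747], [-1.0, -0.016, 0.006]] F [ 1.   0.3 -0.3] q [-0.41  0.72  1.43  0.    0.98 -1.25] w 0.8233443435862665
turn about x for z=+1 A -0.1
turn about x for z=-1 A 179.9
```

View pics/s17.png

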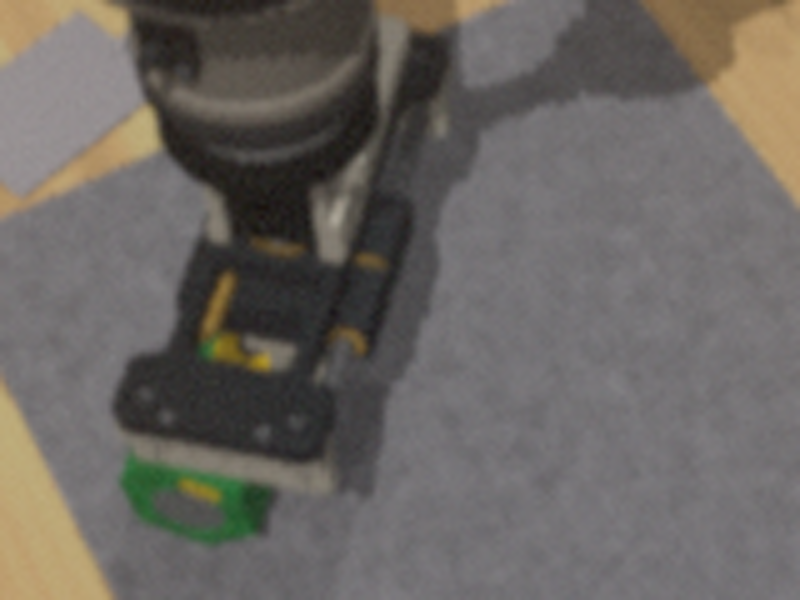

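Call:
send_rows:
  commands:
    - [[-0.001,-0.002,0,0,0],[-0.001,-0.002,0,0,0],[0,0,0,0,0]]

```text
time: 13.45
tool_pos: [615.0, -183.8, 10.5]
tcp_rot: [-1.232, 1.553, -0.388]
contact_force: [0.1, 0.2, 0.2]
grip_width: 0.3
```

Run:
```python
from h import *
from plant import optics
report()
s=optics.capture("scene")
a=cv2.resize(s["color"][150:270,200:360],(800,600),interpolation=cv2.INTER_CUBIC)
cv2.imwrite("pics/s18.png",a)
```

```text
t 13.45 p [ 615.  -183.8   10.5] along 0.8 push 19.0 z 10.5
R [[0.017, -0.747, 0.665], [-0.007, 0.665, 0.747], [-1.0, -0.017, 0.006]] F [0.1 0.2 0.2] q [-0.41  0.72  1.41  0.    0.99 -1.25] w 0.2526213365658931
turn about x for z=+1 A -0.1
turn about x for z=-1 A 179.9
```

View pics/s18.png

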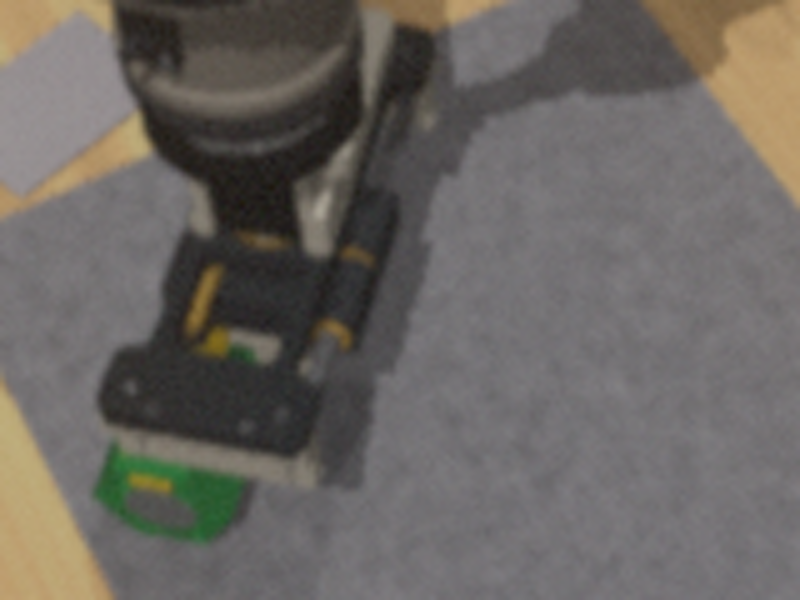

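Dropped. Backing away and looking.

Call:
send_rows:
  commands:
    - [[0,0.015,0,0,0],[0,0.02,0,0,0],[-0.02,0.02,0,0,0],[-0.03,0.02,0,0,0],[-0.03,0.03,0,0,0],[-0.03,0.03,0,0,0],[-0.02,0.03,0,0,0],[0,0,0,0,0]]

```text
time: 14.17
tool_pos: [483.6, -70.1, 137.0]
tcp_rot: [-1.194, 1.56, -0.353]
contact_force: [1.8, -0.7, 0.5]
grip_width: 0.3
```

Run:
```python
from h import *
from plant import optics
report()
s=optics.capture("scene");t=optics.capture("top")
a=cv2.resize(s["color"][180:280,210:310],(400,400),interpolation=cv2.INTER_CUBIC)
b=cv2.resize(t["color"][140:240,330:430],(400,400),interpolation=cv2.INTER_CUBIC)
cv2.imwrite("pics/s19.png",np.clip(np.hstack([a,b])*1.4,0,255).astype(np.uint8))
cv2.imwrite("pics/t19.png",t["color"])
hsv=cv2.cvtColor(t["color"],cv2.COLOR_BGR2HSV);m=np.zeros((480,640),np.uint8)
g=(hsv[...,0]>18)&(hsv[...,0]<35)&(hsv[...,1]>170)
m[160:240,330:430]=g[160:240,330:430]*255
k=max(cv2.findContours(m,cv2.RETR_EXTERNAL,cv2.CHAIN_APPROX_NONE)[0],key=cv2.contourArea)
b=cv2.boxPoints(cv2.minAreaRect(k));W=np.array([ray(t,u,v,53) for u,v in b]);print(W.round(1),W.mean(0))
print(np.linalg.norm(W[0]-W[1]),np.linalg.norm(W[1]-W[2]),np.linalg.norm((W.mean(0)-C0)[:2]))
```

```text
t 14.1667 p [483.6 -70.1 137. ] along -1.1 push -154.8 z 137.0
R [[0.01, -0.745, 0.667], [-0.004, 0.667, 0.745], [-1.0, -0.01, 0.004]] F [ 1.8 -0.7  0.5] q [-0.3   0.33  1.72 -0.    1.09 -1.14] w 0.33592444736690724
turn about x for z=+1 A -0.3
turn about x for z=-1 A 179.7
[[ 674.8 -162.8   53. ]
 [ 693.5 -178.8   53. ]
 [ 618.7 -263.2   53. ]
 [ 600.2 -247.2   53. ]] [ 646.78085386 -213.02545995   53.        ]
24.636297168269294 112.80316866939322 62.20381414484506
```

View pics/s19.png

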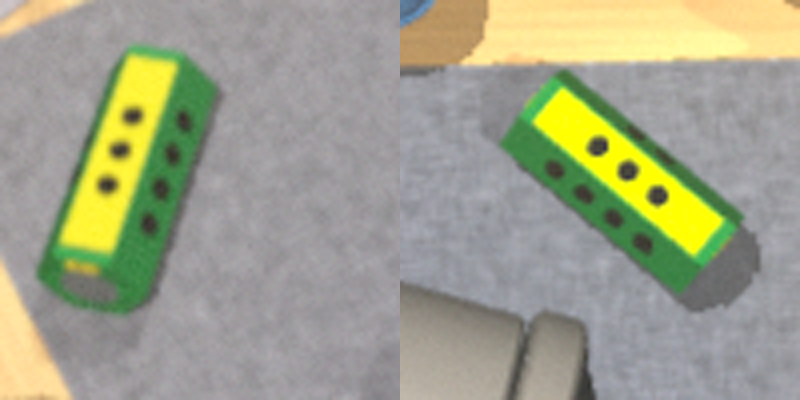

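View pics/t19.png

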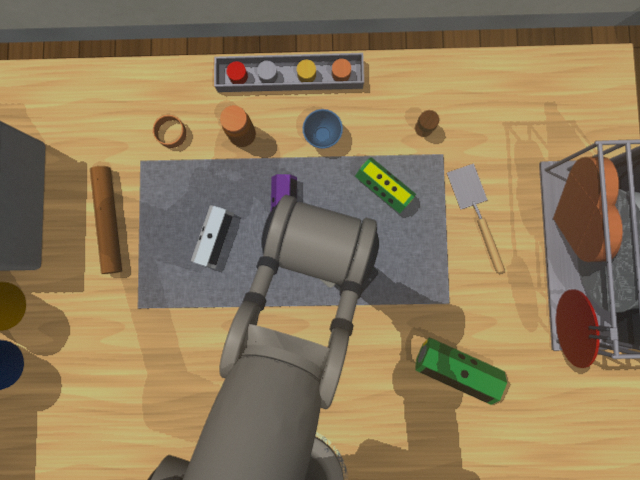

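```bash
python3 -c "
from plant import close_job
print(close_job())"
```

```text
the job is handed in; nothing more can be done
None
```

I rolled the smaller green timer two flats towards its black side with the shut fingertips, and its yellow three-dot face is now on top. The job was handed in at about 14.2 s of the 35 s allowed.

**Last checks, from the top and scene pictures:**
- **Green timer:** it lies flat on the mat with the yellow face up and its direction essentially unchanged. Its middle is about 62 mm from where it started (limit 150 mm).
- **Bystanders:** in the last top picture the white timer and the jar stand where they did at the start. The arm partly hid the purple timer in that view.
- **Arm:** it is backed off, well above everything, and touching nothing.
- **Not measured:** I did not measure the timer's tilt or its speed after the last drop. I judged both from the pictures.

**What disagreed:** the real fingertips sit about 32 mm behind the reported TCP. My first pushes therefore passed over the timer without touching it. I found the offset by lowering the shut fingers gently onto the mat (about 23 N peak) and corrected the height for both rolls. Contact forces while rolling stayed at about 4 N or less in the readings.

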